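# Close the gap in a trolley-case frame

## Robot

A 7-joint arm with a two-finger parallel gripper is mounted at the origin on the work surface. World frame = base frame: x ahead of the robot, y to its left, z up, the work surface at z = 0. Lengths are in m, angles in rad, forces in N, time in s.
With the tool pointing down it reaches from about 0.425 to 0.925 m from the base axis. Payload 6.8 kg.
Tool frame: the origin (TCP) lies at the very end of the fingers, on their centre line; the grasp point (between the pads) lies 19 mm behind it; z points along the fingers, y is the line along which they close (so a half turn about z gives the same grasp; the last joint's range is limited). The gripper opens to 85 mm and grips with 20 to 120 N. Pads are 22 mm wide; open, the fingers measure 114 mm over their backs; the gripper's body (76 mm by 85 mm) begins 54 mm behind the grasp point. The pads swing forward as they close: fully open they stand 13 mm farther back than shut.
Start: joints at [1.033, 0.477, 0.022, 1.555, -0.011, 1.109, -0.083], TCP at [0.281, -0.614, 0.231] pointing down, gripper open.
Joint ranges: [-2.96, 2.96], [-0.34, 2.1], [-1.41, 1.46], [0.24, 2.44], [-1.37, 4.51], [0.17, 1.92], [-2.96, 2.96]. Speed limits (rad/s): [2.39, 2.39, 3.14, 3.14, 3.14, 3.14, 3.14].

## Interface

Orientations are given as a unit quaternion [w, x, y, z].
In Python, from station import bot gives the robot as it stands.
- The arm moves only by the tool jog_arm, never from a script. Its argument "motion" is a list of rows, each a list of 7 numbers: the turn, a rotation vector about the tool's x, y, z in rad, then the shift along the tool's x, y, z in mm, then the finger opening in mm, from 0 to 85.4. A call has 1 to 10 rows; each row is the pose to reach, as a shift and turn from the pose commanded when the call began, along the tool's axes at that moment; what a row does not reach only later rows make up. A row lasts 1/8 s, in which the tool goes at most 62.5 mm and 10.7 degrees, less where a joint would pass 70% of its speed; a pose out of reach is approached as far as the arm can. A call with a gripper value outside its range is refused whole. The fingers move at their own pace and stop on an object; "grip_force" is the grip in N (left out, the last holds). Time passes only in rows, so rows that repeat a pose let the fingers close. It gives the time, the measured TCP pose, the force, the opening and the grip force at its end, in the units of the state.
- bot.get_obs(): the state, without advancing time (a new reading comes with each control period).
- bot.read_camera(name): name is "side" or "top" or "wrist"; returns a dict with "pixels" (420x560x3 uint8, red, green, blue), "camera_matrix" (3x3 intrinsics, pixels), "T" (4x4, takes a point from camera to world coordinates); the wrist camera has in their place "tool_from_camera" (4x4, takes a point from camera to tool coordinates, whose origin is the TCP and whose axes are the flange's). Camera axes: x right, y down, z forward; pixel columns grow to the right and rows downward; lengths in m; the calibration is good to about 2 mm. The wrist camera is an equidistant fisheye: a pixel r from the principal point sees the ray r / f radians off the axis. A picture is of the moment at which its call begins: read the wrist's pose just before it. There is no depth.
- bot.hand_in(): hands the job in; it is judged then, once.
Trained networks look in a picture, given as the dict that the camera call returned (one of the last four; its "shot" number tells which), for a name from the list of things; names that differ only in an ending like _2 or _b are one class to them, and where a whole thing is asked for, a point or a joint stands for the part that bears it (a point fixed in the world has none). Each returns a list of dicts, best first, with "score" (0 to 1); they miss things now and then, are a little off and sometimes report something else, mostly with a low value. They report only what shows in the picture. A call takes as long as a camera call. They do not tell look-alikes from the thing itself.
- bot.spot_in(thing, picture): "xy" ([column, row] in pixels, amid what is visible of it).
- bot.tip_of(thing, picture): "xy" ([column, row] in pixels: a listed point, or the origin of a listed thing).
The state is a dict: "t": time; "q": joint angles; "joint_vel": joint speeds; "joint_torque": joint torques, N m; "eef_pos": TCP position; "tool_rot": TCP orientation; "contact_force": force on the tool from outside, world axes, zero at the start; "torque": the same for the moment, N m; "gripper_width": opening from 0.0 (shut) to 1.0 (fully open); "grasp_force": force on a finger pad.
Only numpy, scipy, OpenCV 4.12 (cv2) and the standard library are available. Lean on these libraries where they do the work, as an engineer would, in place of code of your own. Each camera call takes 0.05 s, during which the arm holds its last target. There are 200 camera calls.

## Task

On the case-repair bench, one section of an aluminium case frame is held in a clamp. Take the loose section of the same width and butt it end to end against the free end of the clamped one, lying flat on the bench, in line and with the gap closed, then let go. Leave the narrower section and the castor where they are.

Things in the scene. Friction and masses are not known exactly. Their poses are not given: they have to be found in the camera images.
- frame_end (a point): Free end of the clamped frame section: a straight aluminium U-channel, open side up, 40 mm wide and 30 mm high, 140 mm long, fixed to the bench. The point is the middle of the end face, 15 mm above the bench. Its y axis points along the channel, from the free end towards the clamp; -y points out of the free end, where the loose section belongs; x is across the channel, z is up. The clamp (up to 75 mm high) starts 75 mm from the free end in +y.
- rail_center (a point): Loose matching section: the same aluminium U-channel lying on the bench, open side up, 120 mm long (along its y axis), 40 mm wide (x) and 30 mm high, walls and floor 4 mm thick, both ends alike, about 180 g. The point is the centre, half-way up (15 mm above the bench when it lies flat).
- slim_center (a point): Bystander: a loose narrower and shorter aluminium U-channel, 22 mm wide (x), 90 mm long (y), 30 mm high. The point is its centre, half-way up.
- castor_center (a point): Bystander: a loose replacement castor with twin grey wheels, standing on its 50 mm square black mounting plate, 60 mm high in all. The point is its centre, half-way up.
Things that resemble listed ones, but are neither listed nor needed, are in the scene too. There is more than one size of the part that bears frame_end; the job needs the larger.

How it is judged:
At the end, for the whole second after the job is handed in: The loose 40 mm wide section lies at rest, open side up and flat on the bench, end to end with the free end of the clamped one: gap under 10 mm, sideways offset under 10 mm, in line within 10 degrees. The narrower section and the castor have not been moved more than 30 mm (y of rail_center in the frame of frame_end between -0.07 and -0.055 m and x of rail_center in the frame of frame_end between -0.01 and 0.01 m and angle between the y axis of rail_center and the y axis of frame_end, either way round below 0.175 rad and angle between rail_center's own z axis and vertical below 0.1 rad and height (world z) of rail_center below 0.022 m and linear speed of rail below 0.02 m/s); the robot touches nothing.
It fails at once if the narrower section is moved more than 30 mm (distance of slim_center from where it was at the start of the episode above 0.03 m).
It fails at once if the castor is moved more than 30 mm (distance of castor_center from where it was at the start of the episode above 0.03 m).
It also fails if it takes over 38 s, if anything falls off the work surface, if the arm or the gripper's body presses on something with over 40 N, if the wrist force passes 120 N, or if a joint passes its speed limit or range.

## Working session

There is one attempt and no reset: what is moved stays moved. The work goes in short steps, Python scripts to look and compute and a tool call to move; the robot and the scene stay as the last step left them, time stands still between calls to the robot, and variables do not carry over. Pictures are saved under pics/ and viewed, at most 10 in all, crops included, and the job is handed in when it is done.

Besides the shell and the picture viewer there is one more tool, called after "Request:" as a command line: name --pt "numbers of a row" for each row, then --argument value for the rest. jog_arm: Moves the arm, as the interface text tells. Its arguments: {"type":"object","properties":{"motion":{"type":"array"},"grip_force":{"type":"number"}},"required":["motion"]}

```bash
mkdir -p pics; ls
cat > h.py <<'E'
from station import bot
import numpy as np, cv2
def save(n,p): cv2.imwrite(f'pics/{n}.png',cv2.cvtColor(p,cv2.COLOR_RGB2BGR))
def ray(c,xy):
    K=c['camera_matrix']; d=c['T'][:3,:3]@np.linalg.solve(K,[*xy,1.]); return c['T'][:3,3],d
def atz(c,xy,z):
    o,d=ray(c,xy); return o+d*(z-o[2])/d[2]
def tri(rs):
    A=0;b=0
    for o,d in rs:
        d=d/np.linalg.norm(d);P=np.eye(3)-np.outer(d,d);A=A+P;b=b+P@o
    return np.linalg.solve(A,b)
E
python3 - <<'E'
from h import *
s=bot.get_obs();print({k:np.round(v,3) for k,v in s.items()})
for n in ['top','side']:
    c={k:(np.array(v) if k!='shot' else v) for k,v in bot.read_camera(n).items()}
    save(n,c['pixels'])
    for th in ['frame_end','rail_center','slim_center','castor_center']:
        for f in ['tip_of']:
            for r in getattr(bot,f)(th,c):
                print(n,th,np.round(r['xy'],1),round(r['score'],2),np.round(atz(c,r['xy'],.03 if 'cas' in th else .015),3))
E
```

```text
pics
{'t': np.float64(0.0), 'q': array([ 1.033,  0.478,  0.022,  1.556, -0.011,  1.109, -0.083]), 'joint_vel': array([-0.001,  0.002,  0.001, -0.001, -0.001, -0.   , -0.001]), 'joint_torque': array([-0.0000e+00, -5.9644e+01,  1.6080e+00, -2.8119e+01,  1.2000e-02,
        9.0000e-03, -0.0000e+00]), 'eef_pos': array([ 0.281, -0.613,  0.23 ]), 'tool_rot': array([-0.001,  0.977,  0.213, -0.   ]), 'contact_force': array([-0.079, -0.48 , -0.101]), 'torque': array([0.003, 0.005, 0.008]), 'grasp_force': np.float64(0.0), 'gripper_width': np.float64(1.001)}
top frame_end [347.4 236.5] 0.4 [ 0.49  -0.194  0.015]
top rail_center [345.5 236. ] 0.82 [ 0.491 -0.19   0.015]
top slim_center [343.8 173.2] 0.81 [ 0.637 -0.192  0.015]
top castor_center [238.4 125.2] 0.86 [0.754 0.049 0.03 ]
side frame_end [383.1 201.9] 0.88 [ 0.323 -0.2    0.015]
side rail_center [309.3 194.5] 0.63 [ 0.488 -0.207  0.015]
side slim_center [243.1 189.6] 0.89 [ 0.64  -0.205  0.015]
side castor_center [156.4 246.6] 0.72 [0.756 0.048 0.03 ]
```

View pics/top.png

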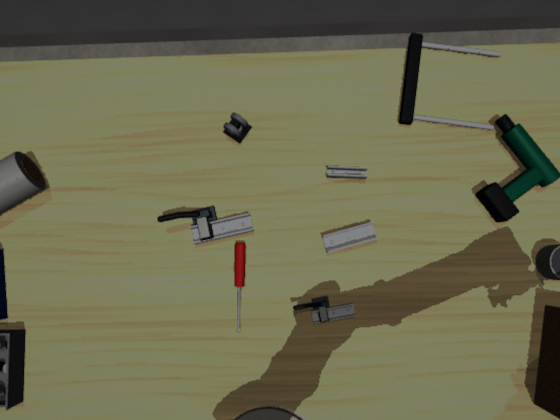

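View pics/side.png

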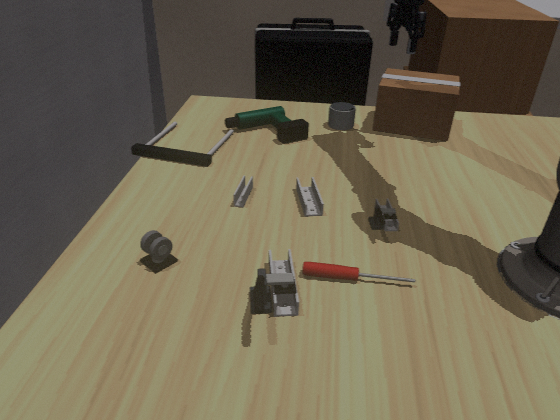

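Top view: the candidates for the clamped frame are the large section at (222,228), with its free end right at about (252,223), and the small look-alike at (333,313). The loose channels are the wide one at (349,236) and the slim one at (346,172). I choose the large clamped section and the wide loose one, and check both in a close crop.

Run:
```python
from h import *
t=cv2.imread('pics/top.png');s=cv2.imread('pics/side.png')
a=cv2.resize(t[195:265,185:385],None,fx=4,fy=4,interpolation=cv2.INTER_CUBIC)   #800x280
b=cv2.resize(s[170:320,240:340],None,fx=2,fy=2,interpolation=cv2.INTER_CUBIC)
b1=cv2.resize(s[245:320,240:340],None,fx=4,fy=4,interpolation=cv2.INTER_CUBIC) #400x300
b2=cv2.resize(s[165:240,230:330],None,fx=4,fy=4,interpolation=cv2.INTER_CUBIC)
cv2.imwrite('pics/crop.png',cv2.convertScaleAbs(np.vstack([a,np.hstack([b1,b2])]),alpha=1.2))
```

```text
(no output)
```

View pics/crop.png

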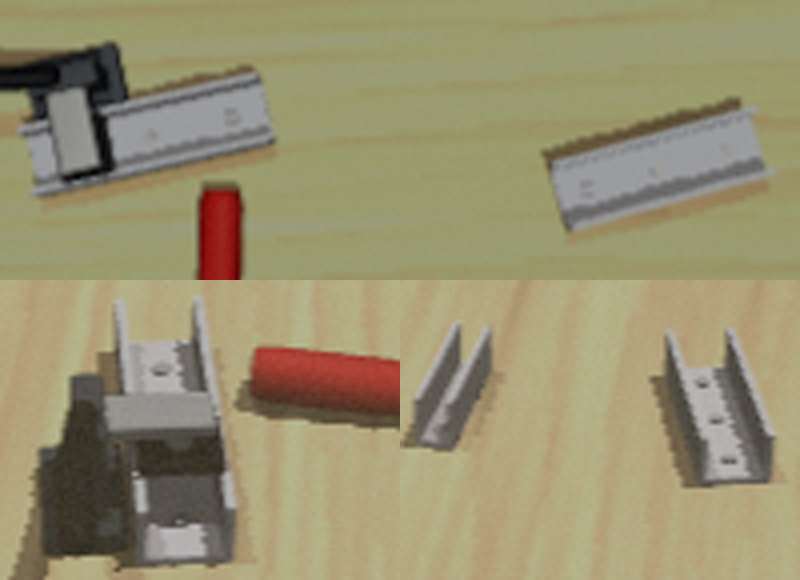

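Run:
```python
from h import *
cam={}
for n in ['top','side']: cam[n]={k:(np.array(v) if k!='shot' else v) for k,v in bot.read_camera(n).items()}
P={'fA(+x)':((249.5,212.5),(269.5,250)),'fB':((253.5,230.5),(289.5,249.5)),'fC':((190,227),None),'fD':((194,243.5),None),
'rA':((322.5,234.5),None),'rB':((327.5,252.5),(323,203.7)),'rC':((373.5,222),(297,177.5)),'rD':((378,238.75),(313,177.5))}
Q={}
for k,(a,b) in P.items():
    ta=atz(cam['top'],a,.03);Q[k]=ta
    print(k,np.round(ta,4), *( [np.round(atz(cam['side'],b,.03),4),'tri',np.round(tri([ray(cam['top'],a),ray(cam['side'],b)]),4)] if b else []))
f=(Q['fA(+x)']+Q['fB'])/2;g=(Q['fC']+Q['fD'])/2
v=g-f;print('frame end',f,'len',np.linalg.norm(v),'dir',np.degrees(np.arctan2(v[1],v[0])))
a=(Q['rA']+Q['rB'])/2;b=(Q['rC']+Q['rD'])/2;v=a-b
print('rail',(a+b)/2,'len',np.linalg.norm(v),'dir',np.degrees(np.arctan2(v[1],v[0])))
from scipy.spatial.transform import Rotation as R
o=bot.get_obs()['tool_rot'];m=R.from_quat(o,scalar_first=True).as_matrix();print(m)
w=bot.read_camera('wrist');print(w['tool_from_camera'],w['camera_matrix'])
```

```text
fA(+x) [0.5497 0.0274 0.03  ] [0.5476 0.0287 0.03  ] tri [0.5488 0.0275 0.0291]
fB [0.5085 0.0192 0.03  ] [0.5112 0.0219 0.03  ] tri [0.51   0.0194 0.028 ]
fC [0.5204 0.1632 0.03  ]
fD [0.4828 0.1543 0.03  ]
rA [ 0.4953 -0.1362  0.03  ]
rB [ 0.4547 -0.1459  0.03  ] [ 0.4556 -0.1477  0.03  ] tri [ 0.4551 -0.1458  0.0311]
rC [ 0.5204 -0.2518  0.03  ] [ 0.5205 -0.2545  0.03  ] tri [ 0.5203 -0.2515  0.0317]
rD [ 0.4824 -0.2601  0.03  ] [ 0.4833 -0.2603  0.03  ] tri [ 0.4829 -0.2601  0.0301]
frame end [0.52910841 0.02330787 0.03      ] len 0.13823147134437744 dir 101.49258992800446
rail [ 0.48820245 -0.19850965  0.03      ] len 0.11794441839984514 dir 102.94898060010868
[[ 9.09046541e-01  4.16694590e-01  6.52592246e-05]
 [ 4.16694595e-01 -9.09046537e-01 -8.82302432e-05]
 [ 2.25586071e-05  1.07398564e-04 -9.99999994e-01]]
[[-5.41215516e-04 -9.63057582e-01 -2.69295009e-01  6.82538112e-02]
 [ 9.99999486e-01 -2.90330938e-04 -9.71461848e-04  1.22600136e-03]
 [ 8.57389026e-04 -2.69295396e-01  9.63057244e-01 -1.42143704e-01]
 [ 0.00000000e+00  0.00000000e+00  0.00000000e+00  1.00000000e+00]] [[325.1922621    0.         281.10015926]
 [  0.         325.1922621  209.6671819 ]
 [  0.           0.           1.        ]]
```

Request:
jog_arm --pt "0 0 -1.367 361 -290 40 85" --pt "0 0 -1.367 361 -290 40 85" --pt "0 0 -1.367 361 -290 40 85" --pt "0 0 -1.367 361 -290 40 85" --pt "0 0 -1.367 361 -290 40 85" --pt "0 0 -1.367 361 -290 40 85" --pt "0 0 -1.367 361 -290 40 85" --pt "0 0 -1.367 361 -290 40 85" --pt "0 0 -1.367 361 -290 40 85" --pt "0 0 -1.367 361 -290 40 85" --grip_force 60

```text
t: 1.9
eef_pos: [0.488, -0.2013, 0.1913]
tool_rot: [0.0, 0.624, 0.781, -0.001]
contact_force: [0.1, -0.8, 0.5]
gripper_width: 0.994
grasp_force: 0.0
```

```bash
cat >> h.py <<'E'
from scipy.spatial.transform import Rotation as R
def wproj(c,o,p):
    M=np.eye(4);M[:3,:3]=R.from_quat(o['tool_rot'],scalar_first=True).as_matrix();M[:3,3]=o['eef_pos']
    q=np.linalg.inv(M@np.array(c['tool_from_camera']))@np.array([*p,1.])
    K=np.array(c['camera_matrix']);r=np.hypot(q[0],q[1]);th=np.arctan2(r,q[2])
    return K[:2,2]+K[0,0]*th*q[:2]/r
E
python3 - <<'E'
from h import *
o=bot.get_obs();c=bot.read_camera('wrist');im=np.ascontiguousarray(c['pixels'])
for p in [(0.4953,-0.1362),(.4547,-.1459),(.5204,-.2518),(.4824,-.2601),(.5497,.0274),(.5085,.0192)]:
    u=wproj(c,o,(*p,.03));print(u);cv2.circle(im,tuple(int(round(x)) for x in u),3,(255,0,0),1)
save('w1',im)
E
```

```text
[304.18278014 126.69194938]
[259.03238565 127.22772326]
[301.30824887 246.62591876]
[262.65494864 246.37383286]
[393.6707062  -13.32157023]
[352.41394579 -19.32757594]
```

View pics/w1.png

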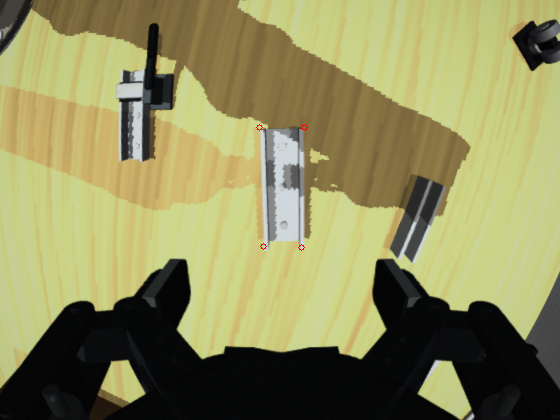

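Wrist view: the wide rail sits at (283,185), and the projected corners match its edges to within about 4 px. The small clamped look-alike is at (135,110), the slim one at (417,218). The gripper is aligned, so I descend and grasp.

Request:
jog_arm --pt "0 0 0 3 0 60 85" --pt "0 0 0 3 0 110 85" --pt "0 0 0 3 0 150 85" --pt "0 0 0 3 0 170 85" --pt "0 0 0 3 0 180 85" --pt "0 0 0 3 0 186 85" --pt "0 0 0 3 0 186 85" --pt "0 0 0 3 0 186 85"

```text
t: 2.95
eef_pos: [0.4885, -0.197, 0.0061]
tool_rot: [0.001, 0.623, 0.782, 0.0]
contact_force: [-0.4, 0.4, 0.5]
gripper_width: 0.998
grasp_force: 0.0
```

Request:
jog_arm --pt "0 0 0 0 0 0 50" --pt "0 0 0 0 0 0 42" --pt "0 0 0 0 0 0 30" --pt "0 0 0 0 0 0 20" --pt "0 0 0 0 0 0 20" --pt "0 0 0 0 0 0 20" --pt "0 0 0 0 0 0 20" --pt "0 0 0 0 0 0 20" --grip_force 50

```text
t: 3.95
eef_pos: [0.4883, -0.1967, 0.0058]
tool_rot: [0.0, 0.623, 0.782, 0.0]
contact_force: [0.2, 1.2, 5.0]
gripper_width: 0.461
grasp_force: 50.8
```

Request:
jog_arm --pt "0 0 0 0 0 -20 20" --pt "0 0 0 0 0 -50 20" --pt "0 0 0.01 30 20 -60 20" --pt "0 0 0.023 70 45 -60 20" --pt "0 0 0.023 110 70 -60 20" --pt "0 0 0.023 130 87 -60 20" --pt "0 0 0.023 136 87 -60 20" --pt "0 0 0.023 136 87 -50 20" --pt "0 0 0.023 136 87 -40 20" --pt "0 0 0.023 136 87 -40 20"

```text
t: 5.2
eef_pos: [0.5408, -0.046, 0.0439]
tool_rot: [-0.001, 0.633, 0.775, -0.001]
contact_force: [0.6, 0.2, -1.0]
gripper_width: 0.459
grasp_force: 50.6
```

Run:
```python
from h import *
o=bot.get_obs();print({k:np.round(v,3) for k,v in o.items() if k in('eef_pos','tool_rot','gripper_width','grasp_force','contact_force')})
c=bot.read_camera('wrist');im=c['pixels'];t=bot.read_camera('top')['pixels'];s=bot.read_camera('side')['pixels']
a=cv2.resize(t[190:265,185:325],(560,300),interpolation=cv2.INTER_CUBIC)
b=cv2.resize(s[180:330,240:340],(240,300),interpolation=cv2.INTER_CUBIC)
d=cv2.resize(im[0:300,150:450],(300,300));d=np.hstack([d,np.zeros((300,500,3),np.uint8)])
save('m1',np.vstack([np.hstack([a,b]),d]))
```

```text
{'eef_pos': array([ 0.541, -0.046,  0.044]), 'tool_rot': array([-0.001,  0.633,  0.775, -0.001]), 'contact_force': array([ 0.607,  0.151, -0.989]), 'grasp_force': np.float64(50.604), 'gripper_width': np.float64(0.459)}
```

View pics/m1.png

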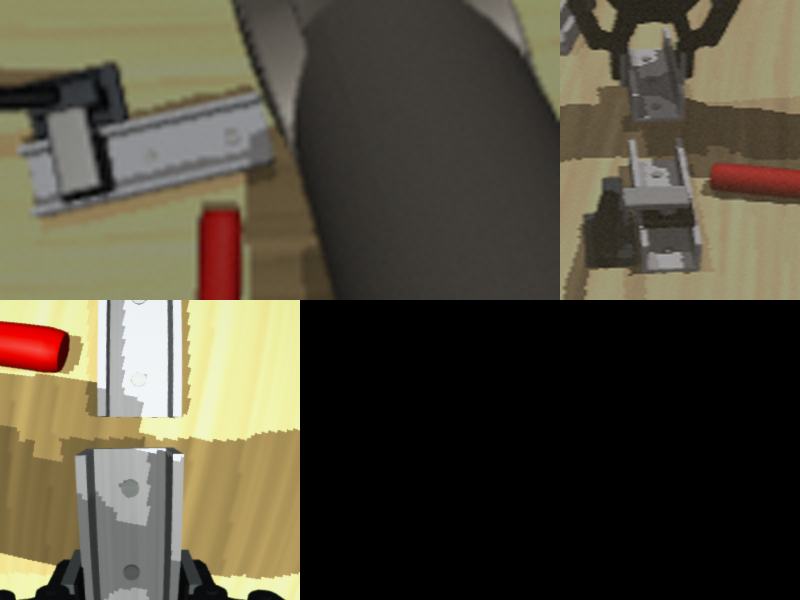

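Run:
```python
from h import *
from scipy.optimize import fsolve
o=bot.get_obs();c=bot.read_camera('wrist')
M=R.from_quat(o['tool_rot'],scalar_first=True).as_matrix()
ux=M[:2,0];uy=M[:2,1]
def inv(px,z):
    s=fsolve(lambda p:wproj(c,o,(*p,z))-np.array(px),o['eef_pos'][:2]+.05*ux);d=s-o['eef_pos'][:2];return np.round(s,4),np.round([d@ux*1e3,d@uy*1e3],1)
for n,p,z in [('fL',(247,116),.03),('fR',(336,116),.03),('fL2',(249,0),.03),('fR2',(332,0),.03),('rL',(226,153),.068),('rR',(334,153),.068)]: print(n,*inv(p,z))
```

```text
fL [0.5124 0.0199] [ 69.8 -16.1]
fR [0.5543 0.0288] [70.  26.7]
fL2 [0.5013 0.0781] [129.  -15.3]
fR2 [0.5408 0.0867] [129.5  25.1]
rL [0.5112 0.0052] [ 55.6 -20.2]
rR [0.5504 0.0132] [55.6 19.8]
```

Shown: the held rail is level, in line with the frame, about 14 mm short, and about 5 mm to the left of it (rail axis at wrist column 280, frame axis at 291). I shift sideways and lower.

Request:
jog_arm --pt "0 0 0 2 4 5 20" --pt "0 0 0 4 4 15 20" --pt "0 0 0 5 4 25 20" --pt "0 0 0 5 4 33 20" --pt "0 0 0 5 4 37 20" --pt "0 0 0 5 4 37 20"

```text
t: 6.15
eef_pos: [0.545, -0.0389, 0.0079]
tool_rot: [-0.0, 0.632, 0.775, -0.0]
contact_force: [-0.6, 0.6, -2.0]
gripper_width: 0.46
grasp_force: 50.6
```

Run:
```python
from h import *
c=bot.read_camera('wrist');im=c['pixels'];s=bot.read_camera('side')['pixels']
d=cv2.resize(im[0:280,190:390],(400,560),interpolation=cv2.INTER_CUBIC)
b=cv2.resize(s[180:320,240:340],(400,560),interpolation=cv2.INTER_CUBIC)
save('m2',np.hstack([d,b]))
```

```text
(no output)
```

View pics/m2.png

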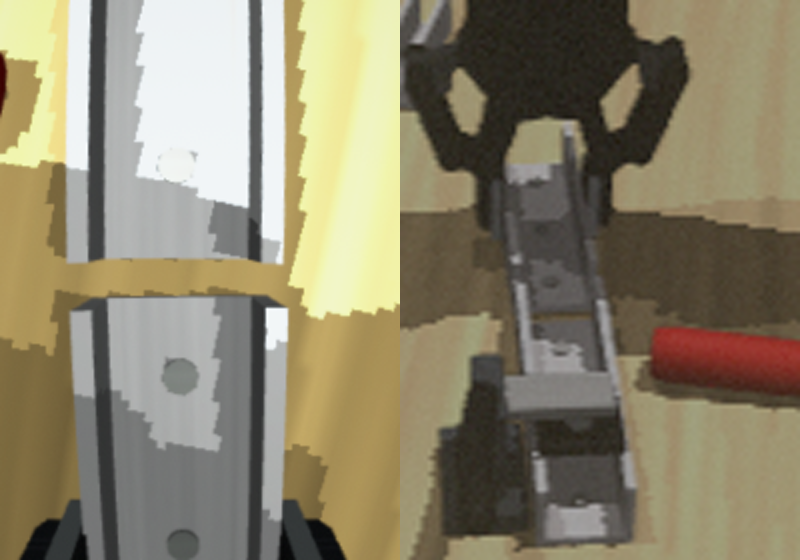

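Rail and frame are in line: frame centre at column 175, rail centre at 179, which is under 1 mm. About 8.5 mm of gap remains (rows 262–309). I close it and set the rail down.

Request:
jog_arm --pt "0 0 0 4 -0.5 0 20" --pt "0 0 0 7 -0.5 0 20" --pt "0 0 0 7.5 -0.5 2 20" --pt "0 0 0 7.5 -0.5 2 20" --pt "0 0 0 7.5 -0.5 2 20"

```text
t: 6.88
eef_pos: [0.5432, -0.0318, 0.0063]
tool_rot: [0.0, 0.632, 0.775, -0.0]
contact_force: [1.0, 0.3, -2.1]
gripper_width: 0.459
grasp_force: 50.6
```

Run:
```python
from h import *
c=bot.read_camera('wrist');im=c['pixels']
save('m3',cv2.resize(im[0:280,190:390],(400,560),interpolation=cv2.INTER_CUBIC))
```

```text
(no output)
```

View pics/m3.png

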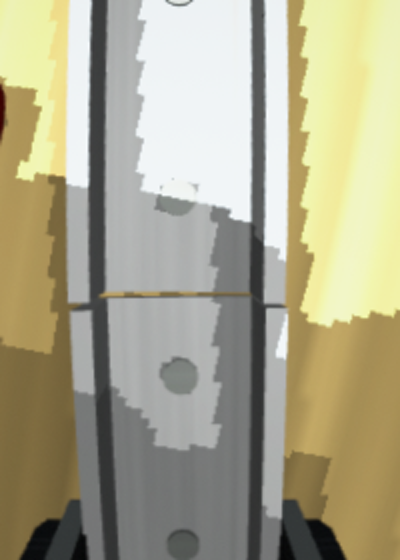

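The gap is down to about 1 mm (row 305) and the two sections are in line. I lower the last fraction, release and retreat.

Request:
jog_arm --pt "0 0 0 0 0 0.5 20" --pt "0 0 0 0 0 0.5 20" --pt "0 0 0 0 0 0.5 50" --pt "0 0 0 0 0 0.5 65" --pt "0 0 0 0 0 0.5 75" --pt "0 0 0 0 0 0.5 75" --pt "0 0 0 0 0 0.5 75"

```text
t: 7.8
eef_pos: [0.5432, -0.0317, 0.0058]
tool_rot: [0.0, 0.632, 0.775, 0.0]
contact_force: [0.2, -0.2, -0.5]
gripper_width: 0.88
grasp_force: 0.0
```

Request:
jog_arm --pt "0 0 0 0 0 -15 75" --pt "0 0 0 0 0 -40 75" --pt "0 0 0 0 0 -80 75" --pt "0 0 0 0 0 -120 75" --pt "0 0 0 0 0 -150 75" --pt "0 0 0 0 0 -150 75" --pt "0 0 0 0 0 -150 75"

```text
t: 8.68
eef_pos: [0.5428, -0.0318, 0.1559]
tool_rot: [0.0, 0.632, 0.775, -0.0]
contact_force: [0.7, 0.5, -0.3]
gripper_width: 0.876
grasp_force: 0.0
```

Run:
```python
from h import *
c=bot.read_camera('wrist');im=c['pixels'];s=bot.read_camera('side')['pixels']
save('m4',np.hstack([im[:,140:420],cv2.resize(s[150:325,220:340],(288,420),interpolation=cv2.INTER_CUBIC)]))
```

```text
(no output)
```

View pics/m4.png

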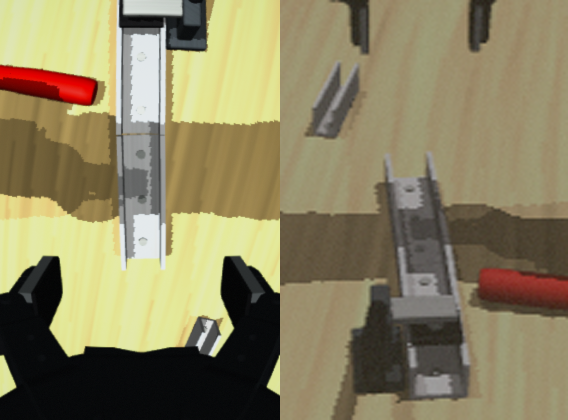

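The rail lies flat and in line, butted at wrist-crop (143,135), and the slim section is untouched. The gripper is clear.

```bash
python3 -c "
from station import bot
print(bot.hand_in())"
```

```text
the job is handed in; nothing more can be done
None
```

The loose 40 mm section now lies flat and in line against the clamped section's free end, with a gap of about 1 mm. The gripper is clear, the narrower section and castor were never touched, and I handed the job in after about 9 s (no verdict came back).

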